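Spread the specimen mounts on the drying plate and switch it on

ROBOT

A 6-joint arm with a two-finger parallel gripper is mounted at the origin on a cart in front of the work surface, level with it; the furniture and walls round the work are solid. World frame = base frame: x ahead of the robot, y to its left, z up, the work surface at z = 0. Lengths are in m, angles in rad, forces in N, time in s.
With the tool pointing down it reaches from about 0.15 to 0.775 m from the base axis. Payload 6.1 kg.
Tool frame: the origin (TCP) lies at the very end of the fingers, on their centre line; the grasp point (between the pads) lies 19 mm behind it; z points along the fingers, y is the line along which they close (so a half turn about z gives the same grasp; the last joint's range is limited). The gripper opens to 85 mm and grips with 20 to 120 N. Pads are 22 mm wide; open, the fingers measure 114 mm over their backs; the gripper's body (76 mm by 85 mm) begins 54 mm behind the grasp point. The pads swing forward as they close: fully open they stand 13 mm farther back than shut.
Start: joints at [1.207, 0.126, -0.04, 1.405, 0, 1.571], TCP at [0.187, 0.491, 0.231] pointing down, gripper open.
Joint ranges: [-2.72, 2.72], [-0.95, 1.95], [-1.27, 1.35], [-1.78, 2.02], [-1.46, 1.47], [-3.14, 3.14]. Speed limits (rad/s): [2.39, 2.39, 3.01, 3.14, 3.14, 3.14].

INTERFACE

Orientations are given as a rotation vector (axis times angle).
In Python, from bench import r gives the robot as it stands.
- The arm moves only by the tool nudge_tcp, called after "Request:" as name([rows], argument=value, ...), one row to a line, values as JSON. Schema: {"type":"object","properties":{"moves":{"type":"array","items":{"type":"array","items":{"type":"number"},"minItems":7,"maxItems":7},"minItems":1,"maxItems":5},"grip_n":{"type":"number"},"only":{"type":"string"},"quiet":{"type":"boolean"},"lines":{"type":"string"}},"required":["moves"],"additionalProperties":false}. moves is a list of rows, 1 to 5 of them, each of 7 numbers: dx, dy, dz in units of 100 mm, then a rotation vector rx, ry, rz in units of 0.2 rad, then the finger opening in m; each row is the pose to reach, as a shift and turn from the pose commanded when the call began, along the tool's axes at that moment; what a row does not reach only later rows make up. A row lasts 1/8 s, in which the tool goes at most 0.0625 m and 0.188 rad, less where a joint would pass 70% of its speed; a pose out of reach is approached as far as the arm can. The fingers move at their own pace and stop on an object; grip_n is the grip in N (left out, the last holds). Time passes only in rows, so rows that do not move let the fingers close. The tool returns the time, the measured TCP pose, the force, the opening and the grip force at its end. only (a regular expression) keeps the lines of the reply that match it, lines (a string "A,B") keeps lines A to B, and quiet returns only ok. Input that does not fit is refused with a message, and nothing moves.
- r.read_state(): the state, without advancing time (a new reading comes with each control period).
- r.grab_frame(name): name is "scene" or "top" or "wrist"; returns the picture (400x640x3 uint8, blue, green, red); there is no depth.
- r.camera_model(name): a dict with "camera_matrix" (3x3 intrinsics, pixels), "extrinsics" (4x4, takes a point from world to camera coordinates); the wrist camera has in their place "tool_from_camera" (4x4, takes a point from camera to tool coordinates, whose origin is the TCP and whose axes are the flange's). Camera axes: x right, y down, z forward; pixel columns grow to the right and rows downward; lengths in m; the calibration is good to about 2 mm. A picture is of the moment at which its call begins: read the wrist's pose just before it. camera_model takes no time and is no camera call.
- r.close_job(): hands the job in; it is judged then, once.
The state is a dict: "clock": time; "qpos": joint angles; "joint_vel": joint speeds; "joint_torque": joint torques, N m; "eef_pos": TCP position; "tcp_rot": TCP orientation; "contact_force": force on the tool from outside, world axes, zero at the start; "wrist_torque": the same for the moment, N m; "finger_gap": finger opening in m; "gripper_force": force on a finger pad.
Only numpy, scipy, OpenCV 4.12 (cv2) and the standard library are available. Lean on these libraries where they do the work, as an engineer would, in place of code of your own. Each camera call takes 0.05 s, during which the arm holds its last target. There are 200 camera calls.

TASK

Spread the heap of specimen mounts over the drying plate's pan in one even layer: every mount flat on the pan with its steel square facing up, at least 15 mm of clear space between any two, and at least one mount in each quarter of the pan. Then switch the plate on at its switch box: raise the toggle's lock collar, swing the lever all the way over to the right, and let the collar drop home. Leave the other things on the bench where they are.

Things in the scene. Friction and masses are not known exactly. Their poses are not given: they have to be found in the camera images.
- tray_centre (a point): Centre of the inner floor of the bright aluminium pan on the drying plate (white bench unit, 170 x 225 mm, fixed to the bench). x = short way of the pan, away from the robot; y = long way, to the left; z up. The pan is 150 (x) by 205 (y) mm inside, its rim 12 mm above its floor, the floor 32 mm above the bench.
- mount_0: One of seven identical specimen mounts: grey resin cylinder, 30 mm diameter, 20 mm tall, 25 to 50 g, a steel square in its upper face. Origin: centre of its underside; z: out of the square's face. They start face up in a tight heap: five side by side on the pan, two on top. Resin slides more easily on the pan (friction 0.35) than under a fingertip: a light press from above drags it.
- mount_1: One of seven identical specimen mounts: grey resin cylinder, 30 mm diameter, 20 mm tall, 25 to 50 g, a steel square in its upper face. Origin: centre of its underside; z: out of the square's face. They start face up in a tight heap: five side by side on the pan, two on top. Resin slides more easily on the pan (friction 0.35) than under a fingertip: a light press from above drags it.
- mount_2: One of seven identical specimen mounts: grey resin cylinder, 30 mm diameter, 20 mm tall, 25 to 50 g, a steel square in its upper face. Origin: centre of its underside; z: out of the square's face. They start face up in a tight heap: five side by side on the pan, two on top. Resin slides more easily on the pan (friction 0.35) than under a fingertip: a light press from above drags it.
- mount_3: One of seven identical specimen mounts: grey resin cylinder, 30 mm diameter, 20 mm tall, 25 to 50 g, a steel square in its upper face. Origin: centre of its underside; z: out of the square's face. They start face up in a tight heap: five side by side on the pan, two on top. Resin slides more easily on the pan (friction 0.35) than under a fingertip: a light press from above drags it.
- mount_4: One of seven identical specimen mounts: grey resin cylinder, 30 mm diameter, 20 mm tall, 25 to 50 g, a steel square in its upper face. Origin: centre of its underside; z: out of the square's face. They start face up in a tight heap: five side by side on the pan, two on top. Resin slides more easily on the pan (friction 0.35) than under a fingertip: a light press from above drags it.
- mount_5: One of seven identical specimen mounts: grey resin cylinder, 30 mm diameter, 20 mm tall, 25 to 50 g, a steel square in its upper face. Origin: centre of its underside; z: out of the square's face. They start face up in a tight heap: five side by side on the pan, two on top. Resin slides more easily on the pan (friction 0.35) than under a fingertip: a light press from above drags it.
- mount_6: One of seven identical specimen mounts: grey resin cylinder, 30 mm diameter, 20 mm tall, 25 to 50 g, a steel square in its upper face. Origin: centre of its underside; z: out of the square's face. They start face up in a tight heap: five side by side on the pan, two on top. Resin slides more easily on the pan (friction 0.35) than under a fingertip: a light press from above drags it.
- toggle_pivot (a point): Hinge of the locking toggle on top of the drying plate's switch box (white, 62 x 86 mm, 32 mm tall, fixed, to the right of the plate), 34 mm above the bench. x = to the right, y = away from the robot, z up; the lever swings about y. Two steel cheeks flank it, 9 mm long in x, 19 mm wide, 22 mm high. A wall cabinet hangs 0.55 m up, close behind: come from the robot's side.
- collar_grip (a point): Centre of the black lock collar that slides on the toggle lever; moves with it. z points up along the lever. The collar is a ribbed, non-slip sleeve of 20 mm diameter reaching 12 mm either way from this point, which is 36 mm from the hinge when down; a 12 mm steel ball ends the lever 68 mm from the hinge. Fingers tilted with the lever hold it best.
- toggle_lever (a joint): Angle of the toggle lever, rad: 0 = off, leaning 0.4 rad from vertical to the left (-x of toggle_pivot); 0.8 = on, leaning 0.4 rad to the right. While the collar is down a cross pin under the collar catches on the cheeks and the lever cannot pass.
- lock_collar (a joint): Lift of the lock collar along the lever, m: 0 = down (locked), 0.010 = fully up, at its stop. A spring pushes it down with 2.5 N (down) to 4.5 N (up); it must be up by about 7 mm or more while the lever passes the middle.
- tweezers: Steel tweezers, 118 mm long, 8 mm high, lying loose on the bench to the right of the switch box; a bystander, to be left where it is. Origin: centre of its underside; its long side lies along its y.
- petri_2: Shallow round dish, 60 mm diameter, 14 mm tall, lying loose on the bench to the right of the switch box; a bystander, to be left where it is. Origin: centre of its underside; its long side lies along its y.
- pen_2: Slim pen, 145 mm long, 9 mm high, lying loose on the bench to the right of the switch box; a bystander, to be left where it is. Origin: centre of its underside; its long side lies along its y.
- pen_1: Marker pen, 135 mm long, 16 mm thick, lying loose on the bench in front of the drying plate; a bystander, to be left where it is. Origin: centre of its underside; its long side lies along its y.

How it is judged:
On the way, in this order (a step that is already met when the one before it is completed fails the run):
1. the mounts lie spread in a single layer, face up and apart, while the switch is still off (z of mount_0 in the frame of tray_centre between -0.004 and 0.004 m and angle between each of mount_0, mount_1, mount_2, mount_3, mount_4, mount_5, mount_6's own z axis and vertical below 0.1 rad and linear speed of each of mount_0, mount_1, mount_2, mount_3, mount_4, mount_5, mount_6 below 0.02 m/s and z of mount_1 in the frame of tray_centre between -0.004 and 0.004 m and z of mount_2 in the frame of tray_centre between -0.004 and 0.004 m and z of mount_3 in the frame of tray_centre between -0.004 and 0.004 m and z of mount_4 in the frame of tray_centre between -0.004 and 0.004 m and z of mount_5 in the frame of tray_centre between -0.004 and 0.004 m and z of mount_6 in the frame of tray_centre between -0.004 and 0.004 m and horizontal distance between each of mount_0, mount_1, mount_2, mount_3, mount_4, mount_5, mount_6 and tray_centre below 0.115 m and horizontal distance between mount_0 and mount_1 above 0.041 m and horizontal distance between each of mount_0, mount_1 and mount_2 above 0.041 m and horizontal distance between each of mount_0, mount_1, mount_2 and mount_3 above 0.041 m and horizontal distance between each of mount_0, mount_1, mount_2, mount_3 and mount_4 above 0.041 m and horizontal distance between each of mount_0, mount_1, mount_2, mount_3, mount_4 and mount_5 above 0.041 m and horizontal distance between each of mount_0, mount_1, mount_2, mount_3, mount_4, mount_5 and mount_6 above 0.041 m and ((x of mount_0 in the frame of tray_centre below 0 m and y of mount_0 in the frame of tray_centre below 0 m) or (x of mount_1 in the frame of tray_centre below 0 m and y of mount_1 in the frame of tray_centre below 0 m) or (x of mount_2 in the frame of tray_centre below 0 m and y of mount_2 in the frame of tray_centre below 0 m) or (x of mount_3 in the frame of tray_centre below 0 m and y of mount_3 in the frame of tray_centre below 0 m) or (x of mount_4 in the frame of tray_centre below 0 m and y of mount_4 in the frame of tray_centre below 0 m) or (x of mount_5 in the frame of tray_centre below 0 m and y of mount_5 in the frame of tray_centre below 0 m) or (x of mount_6 in the frame of tray_centre below 0 m and y of mount_6 in the frame of tray_centre below 0 m)) and ((x of mount_0 in the frame of tray_centre below 0 m and y of mount_0 in the frame of tray_centre above 0 m) or (x of mount_1 in the frame of tray_centre below 0 m and y of mount_1 in the frame of tray_centre above 0 m) or (x of mount_2 in the frame of tray_centre below 0 m and y of mount_2 in the frame of tray_centre above 0 m) or (x of mount_3 in the frame of tray_centre below 0 m and y of mount_3 in the frame of tray_centre above 0 m) or (x of mount_4 in the frame of tray_centre below 0 m and y of mount_4 in the frame of tray_centre above 0 m) or (x of mount_5 in the frame of tray_centre below 0 m and y of mount_5 in the frame of tray_centre above 0 m) or (x of mount_6 in the frame of tray_centre below 0 m and y of mount_6 in the frame of tray_centre above 0 m)) and ((x of mount_0 in the frame of tray_centre above 0 m and y of mount_0 in the frame of tray_centre below 0 m) or (x of mount_1 in the frame of tray_centre above 0 m and y of mount_1 in the frame of tray_centre below 0 m) or (x of mount_2 in the frame of tray_centre above 0 m and y of mount_2 in the frame of tray_centre below 0 m) or (x of mount_3 in the frame of tray_centre above 0 m and y of mount_3 in the frame of tray_centre below 0 m) or (x of mount_4 in the frame of tray_centre above 0 m and y of mount_4 in the frame of tray_centre below 0 m) or (x of mount_5 in the frame of tray_centre above 0 m and y of mount_5 in the frame of tray_centre below 0 m) or (x of mount_6 in the frame of tray_centre above 0 m and y of mount_6 in the frame of tray_centre below 0 m)) and ((x of mount_0 in the frame of tray_centre above 0 m and y of mount_0 in the frame of tray_centre above 0 m) or (x of mount_1 in the frame of tray_centre above 0 m and y of mount_1 in the frame of tray_centre above 0 m) or (x of mount_2 in the frame of tray_centre above 0 m and y of mount_2 in the frame of tray_centre above 0 m) or (x of mount_3 in the frame of tray_centre above 0 m and y of mount_3 in the frame of tray_centre above 0 m) or (x of mount_4 in the frame of tray_centre above 0 m and y of mount_4 in the frame of tray_centre above 0 m) or (x of mount_5 in the frame of tray_centre above 0 m and y of mount_5 in the frame of tray_centre above 0 m) or (x of mount_6 in the frame of tray_centre above 0 m and y of mount_6 in the frame of tray_centre above 0 m)) and value of joint toggle_lever below 0.1 rad), for 0.2 s.
2. the lever has been swung over to on (value of joint toggle_lever above 0.72 rad), for 0.1 s.
At the end, for the whole second after the job is handed in: All seven mounts lie at rest flat on the floor inside the pan, face up (within 6 degrees), at least 41 mm between centres (11 mm clear), at least one centre in each quarter of the pan; the lever is over to the right (0.72 rad or more) and the collar is down within 2 mm (z of mount_0 in the frame of tray_centre between -0.004 and 0.004 m and angle between each of mount_0, mount_1, mount_2, mount_3, mount_4, mount_5, mount_6's own z axis and vertical below 0.1 rad and linear speed of each of mount_0, mount_1, mount_2, mount_3, mount_4, mount_5, mount_6 below 0.02 m/s and z of mount_1 in the frame of tray_centre between -0.004 and 0.004 m and z of mount_2 in the frame of tray_centre between -0.004 and 0.004 m and z of mount_3 in the frame of tray_centre between -0.004 and 0.004 m and z of mount_4 in the frame of tray_centre between -0.004 and 0.004 m and z of mount_5 in the frame of tray_centre between -0.004 and 0.004 m and z of mount_6 in the frame of tray_centre between -0.004 and 0.004 m and horizontal distance between each of mount_0, mount_1, mount_2, mount_3, mount_4, mount_5, mount_6 and tray_centre below 0.115 m and horizontal distance between mount_0 and mount_1 above 0.041 m and horizontal distance between each of mount_0, mount_1 and mount_2 above 0.041 m and horizontal distance between each of mount_0, mount_1, mount_2 and mount_3 above 0.041 m and horizontal distance between each of mount_0, mount_1, mount_2, mount_3 and mount_4 above 0.041 m and horizontal distance between each of mount_0, mount_1, mount_2, mount_3, mount_4 and mount_5 above 0.041 m and horizontal distance between each of mount_0, mount_1, mount_2, mount_3, mount_4, mount_5 and mount_6 above 0.041 m and ((x of mount_0 in the frame of tray_centre below 0 m and y of mount_0 in the frame of tray_centre below 0 m) or (x of mount_1 in the frame of tray_centre below 0 m and y of mount_1 in the frame of tray_centre below 0 m) or (x of mount_2 in the frame of tray_centre below 0 m and y of mount_2 in the frame of tray_centre below 0 m) or (x of mount_3 in the frame of tray_centre below 0 m and y of mount_3 in the frame of tray_centre below 0 m) or (x of mount_4 in the frame of tray_centre below 0 m and y of mount_4 in the frame of tray_centre below 0 m) or (x of mount_5 in the frame of tray_centre below 0 m and y of mount_5 in the frame of tray_centre below 0 m) or (x of mount_6 in the frame of tray_centre below 0 m and y of mount_6 in the frame of tray_centre below 0 m)) and ((x of mount_0 in the frame of tray_centre below 0 m and y of mount_0 in the frame of tray_centre above 0 m) or (x of mount_1 in the frame of tray_centre below 0 m and y of mount_1 in the frame of tray_centre above 0 m) or (x of mount_2 in the frame of tray_centre below 0 m and y of mount_2 in the frame of tray_centre above 0 m) or (x of mount_3 in the frame of tray_centre below 0 m and y of mount_3 in the frame of tray_centre above 0 m) or (x of mount_4 in the frame of tray_centre below 0 m and y of mount_4 in the frame of tray_centre above 0 m) or (x of mount_5 in the frame of tray_centre below 0 m and y of mount_5 in the frame of tray_centre above 0 m) or (x of mount_6 in the frame of tray_centre below 0 m and y of mount_6 in the frame of tray_centre above 0 m)) and ((x of mount_0 in the frame of tray_centre above 0 m and y of mount_0 in the frame of tray_centre below 0 m) or (x of mount_1 in the frame of tray_centre above 0 m and y of mount_1 in the frame of tray_centre below 0 m) or (x of mount_2 in the frame of tray_centre above 0 m and y of mount_2 in the frame of tray_centre below 0 m) or (x of mount_3 in the frame of tray_centre above 0 m and y of mount_3 in the frame of tray_centre below 0 m) or (x of mount_4 in the frame of tray_centre above 0 m and y of mount_4 in the frame of tray_centre below 0 m) or (x of mount_5 in the frame of tray_centre above 0 m and y of mount_5 in the frame of tray_centre below 0 m) or (x of mount_6 in the frame of tray_centre above 0 m and y of mount_6 in the frame of tray_centre below 0 m)) and ((x of mount_0 in the frame of tray_centre above 0 m and y of mount_0 in the frame of tray_centre above 0 m) or (x of mount_1 in the frame of tray_centre above 0 m and y of mount_1 in the frame of tray_centre above 0 m) or (x of mount_2 in the frame of tray_centre above 0 m and y of mount_2 in the frame of tray_centre above 0 m) or (x of mount_3 in the frame of tray_centre above 0 m and y of mount_3 in the frame of tray_centre above 0 m) or (x of mount_4 in the frame of tray_centre above 0 m and y of mount_4 in the frame of tray_centre above 0 m) or (x of mount_5 in the frame of tray_centre above 0 m and y of mount_5 in the frame of tray_centre above 0 m) or (x of mount_6 in the frame of tray_centre above 0 m and y of mount_6 in the frame of tray_centre above 0 m)) and value of joint toggle_lever above 0.72 rad and value of joint lock_collar below 0.002 m); the robot touches nothing.
It fails at once if pen_1 is displaced by more than 15 mm (distance of pen_1 from where it was at the start of the episode above 0.015 m).
It fails at once if tweezers is displaced by more than 15 mm (distance of tweezers from where it was at the start of the episode above 0.015 m).
It fails at once if petri_2 is displaced by more than 15 mm (distance of petri_2 from where it was at the start of the episode above 0.015 m).
It fails at once if pen_2 is displaced by more than 15 mm (distance of pen_2 from where it was at the start of the episode above 0.015 m).
It also fails if it takes over 72 s, if anything falls off the work surface, if the arm or the gripper's body presses on something with over 40 N, if the wrist force passes 120 N, or if a joint passes its speed limit or range.

## Working session

There is one attempt and no reset: what is moved stays moved. The work goes in short steps, Python scripts to look and compute and a tool call to move; the robot and the scene stay as the last step left them, time stands still between calls to the robot, and variables do not carry over. Pictures are saved under pics/ and viewed, at most 10 in all, crops included, and the job is handed in when it is done.

```bash
ls; mkdir -p pics
```

Run:
```python
from bench import r
import cv2,numpy as np
a=r.grab_frame("top");b=r.grab_frame("scene")
cv2.imwrite("pics/top.png",a);cv2.imwrite("pics/scene.png",b)
for n in("top","scene"):
    m=r.camera_model(n);print(n,np.round(m["camera_matrix"],1).tolist(),np.round(m["extrinsics"],4).tolist())
print(np.round(r.camera_model("wrist")["tool_from_camera"],4).tolist())
print(r.read_state())
```

```text
bench.py
pics
top [[375.7, 0.0, 315.8], [0.0, 375.7, 200.9], [0.0, 0.0, 1.0]] [[0.0143, -0.9999, -0.0003, 0.0463], [-0.9946, -0.0142, -0.1028, 0.4414], [0.1028, 0.0018, -0.9947, 0.8719], [0.0, 0.0, 0.0, 1.0]]
scene [[484.0, 0.0, 313.3], [0.0, 484.0, 204.5], [0.0, 0.0, 1.0]] [[-0.6404, -0.768, 0.0036, 0.3326], [-0.51, 0.4217, -0.7497, 0.2578], [0.5743, -0.4819, -0.6618, 0.7339], [0.0, 0.0, 0.0, 1.0]]
[[0.0001, -0.9522, -0.3056, 0.0785], [1.0, -0.0001, 0.0004, -0.0021], [-0.0004, -0.3056, 0.9522, -0.1435], [0.0, 0.0, 0.0, 1.0]]
{'clock': 0.1, 'qpos': array([ 1.20697428e+00,  1.26309960e-01, -4.04948591e-02,  1.40539550e+00,
       -2.09730919e-05,  1.57083079e+00]), 'joint_vel': array([ 2.06385074e-04, -9.42621107e-05,  3.79883759e-03,  1.66399560e-03,
        1.80784108e-04,  2.14707054e-04]), 'joint_torque': array([ 1.18705146e-03, -4.36903560e+01,  3.53605914e+01,  1.36875405e-02,
       -2.40404927e-05, -1.52009238e-05]), 'eef_pos': array([0.18669735, 0.49029439, 0.230617  ]), 'tcp_rot': array([-5.68354483e-01, -3.08951562e+00,  2.17479729e-03]), 'contact_force': array([-0.41736056,  0.13596588, -0.50870621]), 'wrist_torque': array([-0.02957885, -0.08273571,  0.03805984]), 'gripper_force': 0.0, 'finger_gap': 0.085549148023405}
```

View pics/top.png

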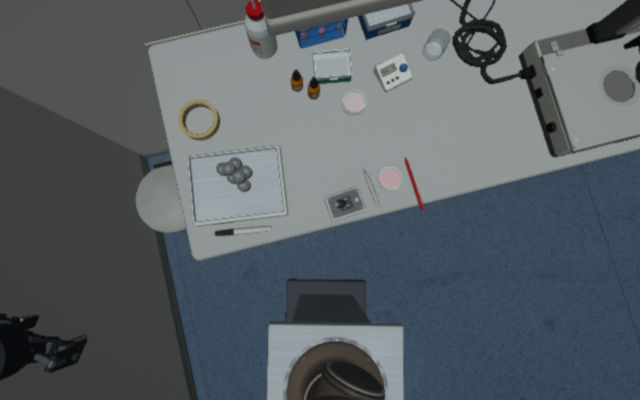

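View pics/scene.png

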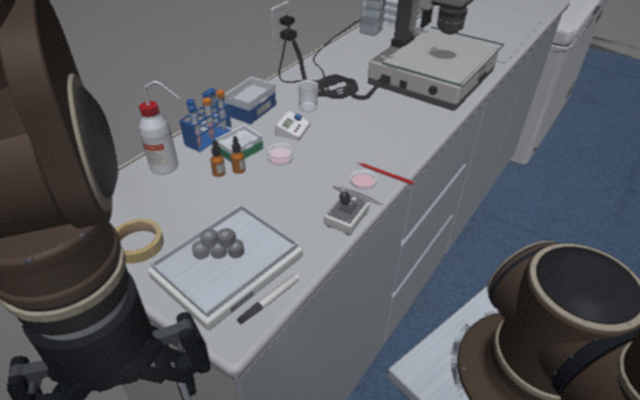

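Create h.py:
```python
import numpy as np,cv2
from bench import r
from scipy.spatial.transform import Rotation as R
def px2w(name,u,v,z,T=None):
    m=r.camera_model(name);K=m["camera_matrix"]
    if name=="wrist":
        if T is None:
            s=r.read_state();T=np.eye(4);T[:3,:3]=R.from_rotvec(s["tcp_rot"]).as_matrix();T[:3,3]=s["eef_pos"]
        W=T@m["tool_from_camera"]
    else: W=np.linalg.inv(m["extrinsics"])
    d=W[:3,:3]@np.linalg.solve(K,[u,v,1]);o=W[:3,3]
    return o+d*(z-o[2])/d[2]
def w2px(name,p,T=None):
    m=r.camera_model(name)
    E=m["extrinsics"] if name!="wrist" else np.linalg.inv(T@m["tool_from_camera"])
    q=m["camera_matrix"]@(E[:3,:3]@np.array(p)+E[:3,3]);return q[:2]/q[2]
def to_tool(p): # world point -> tool coords
    s=r.read_state();return R.from_rotvec(s["tcp_rot"]).inv().apply(np.array(p)-s["eef_pos"])
```

Run:
```python
import cv2,numpy as np
from h import *
a=cv2.imread("pics/top.png")
c=cv2.resize(a[140:250,180:300],None,fx=4,fy=4,interpolation=cv2.INTER_CUBIC)
d=cv2.resize(a[180:225,315:385],None,fx=4.5,fy=4.5,interpolation=cv2.INTER_CUBIC)
o=np.zeros((440,800,3),np.uint8);o[:440,:480]=c;o[:d.shape[0],485:485+d.shape[1]]=d
cv2.imwrite("pics/c1.png",o)
```

```text
(no output)
```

View pics/c1.png

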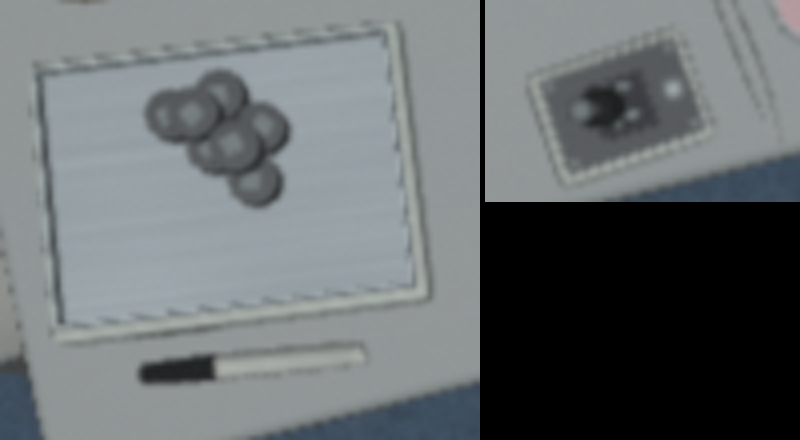

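Run:
```python
from h import *
np.set_printoptions(precision=4,suppress=True)
f=lambda u,v,z:px2w("top",180+(u+.5)/4-.5,140+(v+.5)/4-.5,z)
c=[f(u,v,.044) for u,v in[(37,66),(397,25),(428,295),(57,338)]]
print(np.array(c),np.mean(c,0))
C=np.mean(c,0)
e=c[0]-c[1]+c[3]-c[2];print("yaw",np.arctan2(e[1],e[0])-np.pi/2)
for u,v,z in[(192,110,.072),(233,145,.072),(172,115,.052),(220,95,.052),(264,128,.052),(212,150,.052),(256,183,.052)]:print(f(u,v,z),f(u,v,z)-C)
g=lambda u,v,z:px2w("top",315+(u-485+.5)/4.5-.5,180+(v+.5)/4.5-.5,z)
c=np.array([g(u,v,.032) for u,v in[(532,77),(680,30),(713,130),(568,182)]]);print(c,c.mean(0));e=c[1]-c[0]+c[2]-c[3];print(np.arctan2(e[1],e[0]));print("ball",g(585,110,.097),"collar",g(600,106,.07))
print("pen",f(142,373,.01),f(365,355,.01))
# yaw-free target for wrist cam
print(to_tool(C))
```

```text
[[0.5402 0.3529 0.044 ]
 [0.5679 0.1416 0.044 ]
 [0.4085 0.1198 0.044 ]
 [0.3806 0.3335 0.044 ]] [0.4743 0.2369 0.044 ]
yaw 0.13001609431639927
[0.5099 0.2539 0.072 ] [0.0356 0.0169 0.028 ]
[0.4901 0.2299 0.072 ] [ 0.0158 -0.007   0.028 ]
[0.5106 0.2702 0.052 ] [0.0363 0.0333 0.008 ]
[0.5228 0.2427 0.052 ] [0.0485 0.0058 0.008 ]
[0.5037 0.2165 0.052 ] [ 0.0294 -0.0204  0.008 ]
[0.4904 0.2462 0.052 ] [0.0161 0.0093 0.008 ]
[0.4714 0.22   0.052 ] [-0.0029 -0.0169  0.008 ]
[[ 0.45    0.0309  0.032 ]
 [ 0.476  -0.0466  0.032 ]
 [ 0.4235 -0.064   0.032 ]
 [ 0.3952  0.0115  0.032 ]] [ 0.4362 -0.017   0.032 ]
-1.2301848323168452
ball [0.4268 0.0065 0.097 ] collar [ 0.4315 -0.0024  0.07  ]
pen [0.3617 0.2926 0.01  ] [0.3743 0.1594 0.01  ]
[-0.359  -0.1342  0.1868]
```

The rows are not in the units I measure in: shifts go in units of 100 mm and turns go in units of 0.2 rad. I convert before sending: -0.29 m is -2.9, -0.235 m is -2.35, -0.497 rad is -2.485.

Request:
nudge_tcp([
  [-0.6, -0.22, 0, 0, 0, -0.6, 0.085],
  [-1.2, -0.44, 0, 0, 0, -1.25, 0.06],
  [-1.8, -0.66, 0, 0, 0, -1.85, 0.05],
  [-2.35, -0.88, 0, 0, 0, -2.485, 0.05],
  [-2.9, -1.08, 0.1, 0, 0, -2.485, 0.05],
], grip_n=40)

```text
clock: 0.72
eef_pos: [0.4209, 0.285, 0.2216]
tcp_rot: [-0.21, 3.134, 0.001]
contact_force: [1.2, 0.3, -0.4]
finger_gap: 0.0499
gripper_force: 0.0
```

Run:
```python
from h import *
print(to_tool([.4743,.2369,.2]),r.read_state()["finger_gap"])
```

```text
[-0.04649677 -0.05485641  0.02163071] 0.0499373435015914
```

Scaled: -0.055 m is -0.55, -0.046 m is -0.46.

Request:
nudge_tcp([
  [-0.35, -0.42, 0.2, 0, 0, 0, 0.05],
  [-0.46, -0.55, 0.22, 0, 0, 0, 0.05],
  [-0.46, -0.55, 0.22, 0, 0, 0, 0.05],
])

```text
clock: 1.1
eef_pos: [0.4724, 0.2376, 0.1989]
tcp_rot: [0.206, -3.134, 0.0]
contact_force: [-0.7, 0.5, -1.4]
finger_gap: 0.0503
gripper_force: 0.0
```

Run:
```python
from h import *
s=r.read_state();im=r.grab_frame("wrist");cv2.imwrite("pics/w1.png",im)
np.savez("w1.npz",p=s["eef_pos"],q=s["tcp_rot"]);print(s["eef_pos"],s["tcp_rot"],r.camera_model("wrist")["camera_matrix"])
```

```text
[0.47242581 0.23758431 0.19892064] [ 2.05995394e-01 -3.13355740e+00  1.62141322e-04] [[327.91261757   0.         318.45813516]
 [  0.         327.91261757 201.45720299]
 [  0.           0.           1.        ]]
```

View pics/w1.png

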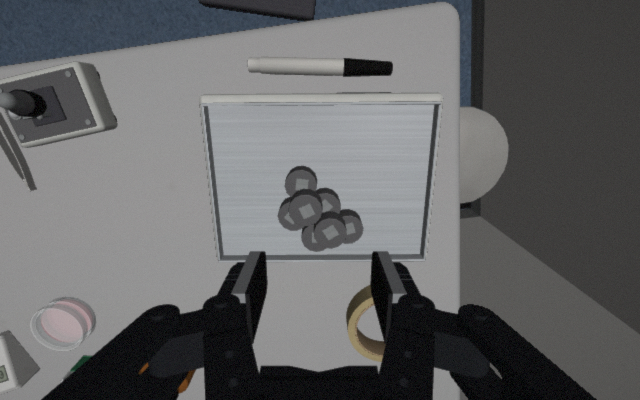

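Run:
```python
import cv2,numpy as np
a=cv2.imread("pics/w1.png")
c=cv2.resize(a[155:265,265:375],None,fx=5,fy=5,interpolation=cv2.INTER_CUBIC)
c=cv2.convertScaleAbs(c,alpha=1.5)
d=cv2.resize(a[60:150,0:120],None,fx=2,fy=2,interpolation=cv2.INTER_CUBIC)
o=np.zeros((550,795,3),np.uint8);o[:550,:550]=c;o[:180,555:795]=d
cv2.imwrite("pics/c2.png",o)
```

```text
(no output)
```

View pics/c2.png

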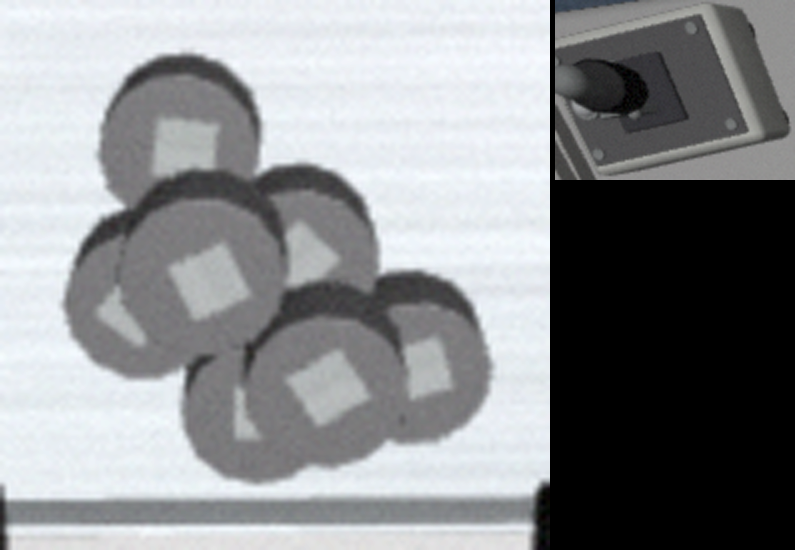

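Add to h.py:
```python
YAW=0.1305
def pan(p,C):
    d=np.array(p)[:2]-C[:2];c,s=np.cos(YAW),np.sin(YAW);return np.array([c*d[0]+s*d[1],-s*d[0]+c*d[1]])
def unpan(p,C):
    c,s=np.cos(YAW),np.sin(YAW);return np.array([c*p[0]-s*p[1],s*p[0]+c*p[1]])+C[:2]
def TW(f):
    d=np.load(f);T=np.eye(4);T[:3,:3]=R.from_rotvec(d["q"]).as_matrix();T[:3,3]=d["p"];return T
```

Run:
```python
from h import *
np.set_printoptions(precision=4,suppress=True)
T=TW("w1.npz")
c=np.array([px2w("wrist",u,v,.044,T) for u,v in[(201,95),(442,95),(425,261),(218,261)]]);print(c,c.mean(0))
e=c[1]-c[0]+c[2]-c[3];print("yaw",np.arctan2(e[1],e[0])-np.pi/2)
C=c.mean(0)
for n,u,v,z in[("T1",326,388,.072),("T2",203,275,.072),("A",412,365,.052),("B",260,403,.052),("C",144,302,.052),("D",300,265,.052),("E",179,148,.052)]:
    p=px2w("wrist",265+(u+.5)/5-.5,155+(v+.5)/5-.5,z,T);print(n,p,pan(p,C))
f=lambda u,v,z:px2w("wrist",(u-555+.5)/2-.5,60+(v+.5)/2-.5,z,T)
print("switch box corners right: ",f(720,5,.032),f(770,130,.032),"pivot sq (plate)",[f(u,v,.032) for u,v in[(667,54),(688,120),(626,132)]],"cheeks?")
```

```text
[[0.406  0.1246 0.044 ]
 [0.3787 0.3315 0.044 ]
 [0.5374 0.3536 0.044 ]
 [0.5648 0.1453 0.044 ]] [0.4717 0.2387 0.044 ]
yaw 0.13116748423373026
T1 [0.507  0.2507 0.072 ] [0.0365 0.0073]
T2 [0.4887 0.2264 0.072 ] [ 0.0152 -0.0145]
A [0.5085 0.2682 0.052 ] [0.0403 0.0244]
B [0.5201 0.2404 0.052 ] [ 0.0482 -0.0046]
C [0.5025 0.2161 0.052 ] [ 0.0275 -0.0265]
D [0.4913 0.2442 0.052 ] [0.0201 0.0029]
E [0.4718 0.2192 0.052 ] [-0.0024 -0.0194]
switch box corners right:  [0.3927 0.0169 0.032 ] [0.4442 0.0352 0.032 ] pivot sq (plate) [array([ 0.4165, -0.0083,  0.032 ]), array([ 0.4445, -0.0019,  0.032 ]), array([ 0.4538, -0.0309,  0.032 ])] cheeks?
```

Scaled: -0.036 m is -0.36, 0.145 m is 1.45.

Request:
nudge_tcp([
  [-0.36, 0.09, 0.6, 0, 0, 0, 0.05],
  [-0.36, 0.09, 1.2, 0, 0, 0, 0.05],
  [-0.36, 0.09, 1.45, 0, 0, 0, 0.05],
  [-0.36, 0.09, 1.45, 0, 0, 0, 0.05],
  [-0.36, 0.09, 1.45, 0, 0, 0, 0.02],
], grip_n=30)

```text
clock: 1.78
eef_pos: [0.5058, 0.2532, 0.0549]
tcp_rot: [-0.213, 3.134, 0.001]
contact_force: [0.9, -0.7, -0.1]
finger_gap: 0.0331
gripper_force: 0.0
```

Request:
nudge_tcp([
  [0, 0, 0, 0, 0, 0, 0.02],
  [0, 0, 0, 0, 0, 0, 0.02],
  [0, 0, -0.3, 0, 0, 0, 0.02],
])

```text
clock: 2.15
eef_pos: [0.505, 0.251, 0.0823]
tcp_rot: [0.209, -3.13, 0.003]
contact_force: [0.6, -0.5, -0.5]
finger_gap: 0.0288
gripper_force: 29.7
```

Scaled: 0.068 m is 0.68, 0.049 m is 0.49.

Request:
nudge_tcp([
  [0.45, 0.33, 0, 0, 0, 0, 0.02],
  [0.68, 0.49, 0.2, 0, 0, 0, 0.02],
  [0.68, 0.49, 0.49, 0, 0, 0, 0.02],
  [0.68, 0.49, 0.49, 0, 0, 0, 0.02],
  [0.68, 0.49, 0.49, 0, 0, 0, 0.02],
], grip_n=30)

```text
clock: 2.78
eef_pos: [0.4332, 0.2912, 0.0358]
tcp_rot: [0.208, -3.135, 0.0]
contact_force: [0.5, 0.7, -0.3]
finger_gap: 0.0287
gripper_force: 32.3
```

Request:
nudge_tcp([
  [0, 0, 0, 0, 0, 0, 0.042],
  [0, 0, 0, 0, 0, 0, 0.042],
  [0, 0, -0.5, 0, 0, 0, 0.05],
  [0, 0, -0.6, 0, 0, 0, 0.05],
])

```text
clock: 3.28
eef_pos: [0.4347, 0.2923, 0.0988]
tcp_rot: [-0.208, 3.13, 0.004]
contact_force: [0.4, 0.5, -0.2]
finger_gap: 0.0498
gripper_force: 0.0
```

Request:
nudge_tcp([
  [-0.3, -0.5, -0.4, 0, 0, 0, 0.05],
  [-0.34, -0.58, -0.8, 0, 0, 0, 0.05],
  [-0.34, -0.58, -0.8, 0, 0, 0, 0.05],
])

```text
clock: 3.65
eef_pos: [0.4768, 0.2382, 0.1788]
tcp_rot: [-0.205, 3.129, 0.004]
contact_force: [-0.1, 1.4, 0.2]
finger_gap: 0.0501
gripper_force: 0.0
```

Create look.py:
```python
import sys
from h import *
n,x0,y0,x1,y1,k=sys.argv[1],*map(int,sys.argv[2:7])
s=r.read_state();im=r.grab_frame("wrist");np.savez(n+".npz",p=s["eef_pos"],q=s["tcp_rot"])
cv2.imwrite("pics/%s_full.png"%n,im)
cv2.imwrite("pics/%s.png"%n,cv2.convertScaleAbs(cv2.resize(im[y0:y1,x0:x1],None,fx=k,fy=k,interpolation=cv2.INTER_CUBIC),alpha=1.4))
```

```bash
python3 look.py w2 190 90 450 280 3
```

```text
(no output)
```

View pics/w2.png

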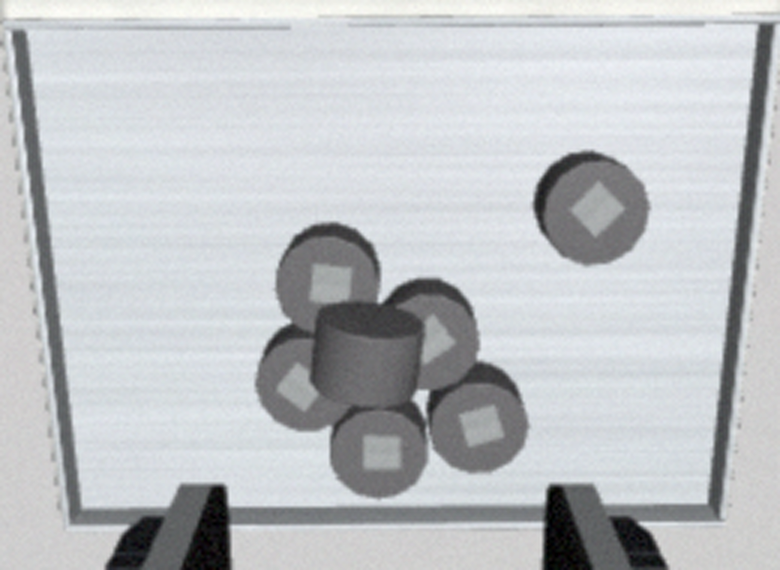

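Add to h.py:
```python
C0=np.array([.4725,.238])
def cp(f,x0,y0,k,pts):
    T=TW(f+".npz")
    for n,u,v,z in pts:
        p=px2w("wrist",x0+(u+.5)/k-.5,y0+(v+.5)/k-.5,z,T);print(n,np.round(p,4),"pan",np.round(pan(p,C0)*1e3,1))
```

Run:
```python
from h import *
cp("w2",190,90,3,[("near",368,338,.082),("far",366,403,.082),("axis near",368,320,.067),("P1",597,212,.052),("E",328,288,.052),("D",429,340,.052),("C",304,384,.052),("B",378,453,.052),("A",479,427,.052),("rTL",5,25,.044),("rTR",775,20,.044),("rBL",68,525,.044),("rBR",723,520,.044)])
s=r.read_state();print(s["eef_pos"],pan(s["eef_pos"],C0),s["qpos"])
```

```text
near [0.4766 0.2319 0.082 ] pan [ 3.3 -6.6]
far [0.4945 0.2336 0.082 ] pan [21.2 -7.2]
axis near [0.4764 0.2316 0.067 ] pan [ 3.1 -6.8]
P1 [0.4417 0.2911 0.052 ] pan [-23.6  56.6]
E [0.4731 0.2195 0.052 ] pan [ -1.8 -18.4]
D [0.4848 0.2502 0.052 ] pan [13.8 10.5]
C [0.503  0.2158 0.052 ] pan [ 27.4 -25.9]
B [0.5222 0.2402 0.052 ] pan [49.6 -4.3]
A [0.5099 0.2689 0.052 ] pan [41.1 25.8]
rTL [0.4138 0.125  0.044 ] pan [ -72.9 -104.4]
rTR [0.3855 0.3303 0.044 ] pan [-74.3 102.8]
rBL [0.5634 0.1464 0.044 ] pan [  78.2 -102.6]
rBR [0.5348 0.3521 0.044 ] pan [ 76.7 105. ]
[0.47548045 0.2382642  0.17660715] [ 0.00298949 -0.00012589] [ 4.64484337e-01  1.41189024e-01 -1.41357009e-01  1.28510703e+00
  8.00566017e-05  3.32728333e-01]
```

Scaled: 0.118 m is 1.18, 0.11 m is 1.1.

Request:
nudge_tcp([
  [-0.095, -0.06, 0.6, 0, 0, 0, 0.05],
  [-0.095, -0.06, 1.1, 0, 0, 0, 0.05],
  [-0.095, -0.06, 1.18, 0, 0, 0, 0.05],
  [-0.095, -0.06, 1.18, 0, 0, 0, 0.05],
  [-0.095, -0.06, 1.18, 0, 0, 0, 0.04],
], grip_n=30)

```text
clock: 4.32
eef_pos: [0.4857, 0.2345, 0.0593]
tcp_rot: [-0.209, 3.132, 0.002]
contact_force: [0.6, -0.3, 0.8]
finger_gap: 0.0403
gripper_force: 0.0
```

Request:
nudge_tcp([
  [0, 0, 0, 0, 0, 0, 0.02],
  [0, 0, 0, 0, 0, 0, 0.02],
  [0, 0, 0, 0, 0, 0, 0.02],
  [0, 0, -0.4, 0, 0, 0, 0.02],
  [0, 0, -0.5, 0, 0, 0, 0.02],
])

```text
clock: 4.95
eef_pos: [0.4859, 0.2343, 0.1101]
tcp_rot: [-0.209, 3.13, 0.003]
contact_force: [0.1, -0.4, -0.7]
finger_gap: 0.0294
gripper_force: 29.8
```

```bash
python3 look.py w3 190 130 450 320 3; python3 -c "
from h import *
s=r.read_state();print(pan(s['eef_pos'],C0),s['eef_pos'],s['tcp_rot'],s['finger_gap'])"
```

```text
[ 0.0128086  -0.00535535] [0.48589658 0.23435697 0.11026552] [-2.08867152e-01  3.13027836e+00  2.63248983e-03] 0.029394225765450584
```

View pics/w3.png

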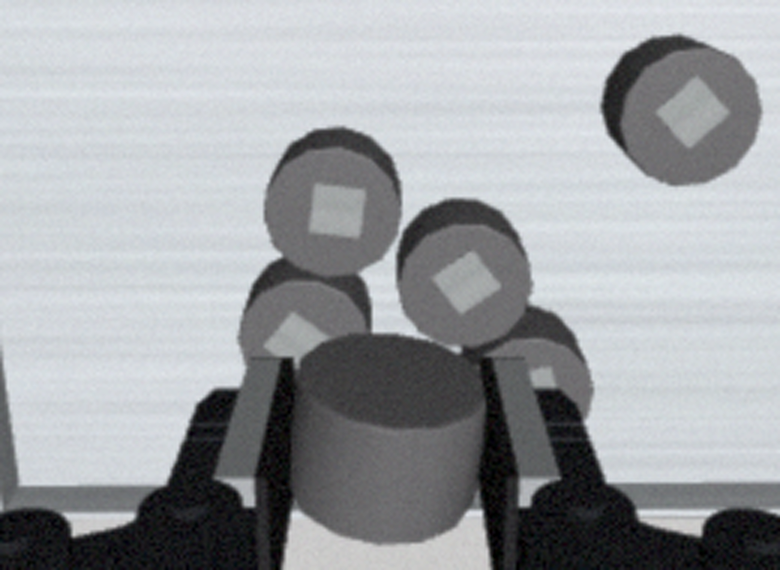

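Scaled: -0.062 m is -0.62, 0.037 m is 0.37, -0.9 rad is -4.5.

Request:
nudge_tcp([
  [0.08, -0.12, 0, 0, -0.9, 0, 0.02],
  [0.16, -0.24, 0, 0, -1.8, 0, 0.02],
  [0.24, -0.36, 0, 0, -2.7, 0, 0.02],
  [0.3, -0.5, 0, 0, -3.6, 0, 0.02],
  [0.37, -0.62, 0, 0, -4.5, 0, 0.02],
], grip_n=30)

```text
clock: 5.62
eef_pos: [0.4552, 0.1665, 0.1073]
tcp_rot: [-0.148, 2.231, 0.073]
contact_force: [0.8, -0.2, -1.4]
finger_gap: 0.0293
gripper_force: 29.9
```

```bash
python3 -c "
from h import *
s=r.read_state();print(pan(s['eef_pos'],C0),s['eef_pos'],s['finger_gap'],s['qpos']);M=R.from_rotvec(s['tcp_rot']).as_matrix();print(M[:,2])
print(M.T@np.array([0,0,-1]),M.T@np.array([np.cos(YAW),np.sin(YAW),0]))"
```

```text
[-0.02642188 -0.06863888] [0.45523475 0.16650648 0.10734714] 0.02932755693793111 [ 0.54291271 -0.48577623 -1.1799541   0.0125734  -0.318825    0.26221672]
[ 0.78024983  0.10470719 -0.61664139]
[ 7.87243989e-01 -5.45083271e-04  6.16641390e-01] [-0.61664066 -0.00247306  0.78724087]
```

Request:
nudge_tcp([
  [0.24, 0, 0.19, 0, 0, 0, 0.02],
  [0.42, 0, 0.33, 0, 0, 0, 0.02],
  [0.48, 0, 0.376, 0, 0, 0, 0.02],
  [0.48, 0, 0.376, 0, 0, 0, 0.02],
], grip_n=30)

```text
clock: 6.12
eef_pos: [0.457, 0.1689, 0.0484]
tcp_rot: [-0.15, 2.246, 0.068]
contact_force: [-0.9, 0.1, 0.3]
finger_gap: 0.029
gripper_force: 29.9
```

```bash
python3 -c "
from h import *
s=r.read_state();print(pan(s['eef_pos'],C0),s['qpos'])"
```

```text
[-0.02431776 -0.06654485] [ 0.54571026 -0.34398372 -1.26576814 -0.19841272 -0.31976371  0.26746436]
```

Scaled: -0.06 m is -0.6, -0.09 m is -0.9, 0.18 rad is 0.9.

Request:
nudge_tcp([
  [0, 0, 0, 0, 0, 0, 0.042],
  [0, 0, 0, 0, 0, 0, 0.042],
  [0, 0, -0.2, 0, 0, 0, 0.042],
  [-0.3, 0, -0.6, 0, 0, 0, 0.045],
  [-0.6, 0, -0.9, 0, 0.9, 0, 0.05],
])

```text
clock: 6.75
eef_pos: [0.4259, 0.1658, 0.1409]
tcp_rot: [-0.161, 2.376, 0.062]
contact_force: [1.7, 1.3, -0.5]
finger_gap: 0.0501
gripper_force: 0.0
```

Request:
nudge_tcp([
  [-0.05, 0, -0.1, 0, 0.9, 0, 0.05],
  [-0.1, 0, -0.2, 0, 1.8, 0, 0.05],
  [-0.1, 0, -0.2, 0, 2.7, 0, 0.05],
  [-0.1, 0, -0.2, 0, 3.6, 0, 0.05],
])

```text
clock: 7.25
eef_pos: [0.4233, 0.166, 0.1636]
tcp_rot: [-0.205, 3.095, 0.001]
contact_force: [0.4, 0.4, -1.2]
finger_gap: 0.05
gripper_force: 0.0
```

```bash
python3 -c "
from h import *
s=r.read_state();print(pan(s['eef_pos'],C0),s['qpos']);M=R.from_rotvec(s['tcp_rot']).as_matrix();print(M)"
```

```text
[-0.05812435 -0.06494595] [ 0.3812797  -0.02957116 -0.35250036  1.20939763 -0.01151485  0.24849682]
[[-0.9904245  -0.1321396   0.03998048]
 [-0.13210079  0.99122967  0.00362263]
 [-0.04010853 -0.00169351 -0.99919389]]
```

The rows are not in the units I measure in: shifts go in units of 100 mm and turns go in units of 0.2 rad. I convert before sending: 0.065 m is 0.65, -0.058 m is -0.58, 0.04 rad is 0.2.

Request:
nudge_tcp([
  [-0.3, 0.35, -0.1, 0, 0.1, 0, 0.05],
  [-0.58, 0.65, -0.17, 0, 0.2, 0, 0.05],
  [-0.58, 0.65, -0.17, 0, 0.2, 0, 0.05],
  [-0.58, 0.65, -0.17, 0, 0.2, 0, 0.05],
])

```text
clock: 7.75
eef_pos: [0.4702, 0.2376, 0.1808]
tcp_rot: [-0.209, 3.133, -0.005]
contact_force: [-1.1, -0.0, -0.0]
finger_gap: 0.0499
gripper_force: 0.0
```

```bash
python3 look.py w4 190 90 450 280 3;python3 -c "
from h import *
s=r.read_state();print(pan(s['eef_pos'],C0),R.from_rotvec(s['tcp_rot']).as_matrix()[:,1:])"
```

```text
[-0.00258606 -0.0003951 ] [[-0.13240425  0.00242994]
 [ 0.99119057 -0.00292502]
 [-0.00322101 -0.99999277]]
```

View pics/w4.png

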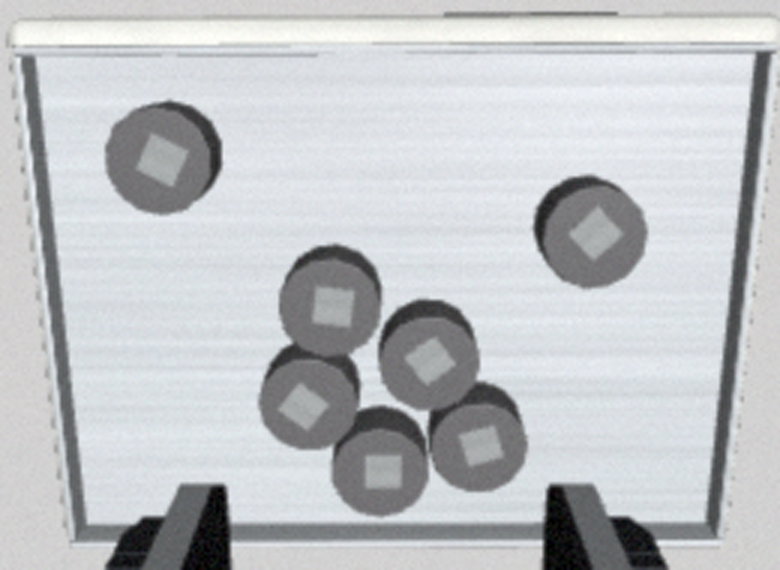

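Excellent: T2 landed face up at crop (160,160); all seven are now flat and face up, five still clustered at E (330,307), D (429,361), C (309,405), B (380,469), A (479,446).

Run:
```python
from h import *
cp("w4",190,90,3,[("P2",158,160,.052),("P1",596,236,.052),("E",330,307,.052),("D",429,361,.052),("C",309,402,.052),("B",380,469,.052),("A",479,446,.052),("rTL",10,48,.044),("rTR",775,45,.044),("rBL",72,541,.044),("rBR",720,540,.044)])
```

```text
P2 [0.4367 0.1676 0.052 ] pan [-44.6 -65.2]
P1 [0.4416 0.2911 0.052 ] pan [-23.8  56.7]
E [0.4722 0.2193 0.052 ] pan [ -2.7 -18.5]
D [0.4847 0.25   0.052 ] pan [13.7 10.3]
C [0.5023 0.2165 0.052 ] pan [ 26.7 -25.2]
B [0.5212 0.2403 0.052 ] pan [48.6 -4.1]
A [0.5096 0.2689 0.052 ] pan [40.8 25.8]
rTL [0.413  0.1238 0.044 ] pan [ -73.9 -105.5]
rTR [0.3844 0.3309 0.044 ] pan [-75.2 103.6]
rBL [0.5635 0.146  0.044 ] pan [  78.2 -103. ]
rBR [0.5352 0.352  0.044 ] pan [ 77.  104.9]
```

Create st.py:
```python
from h import *
s=r.read_state();M=R.from_rotvec(s['tcp_rot']).as_matrix()
print("pan",np.round(pan(s['eef_pos'],C0)*1e3,1),"z",round(s['eef_pos'][2]*1e3,1),"yaw",round(np.degrees(np.arctan2(-M[0,1],M[1,1])-YAW),1),"tilt",np.round(M[:2,2],3),"gap",round(s['finger_gap'],4))
import sys
if len(sys.argv)>1:
    t=np.array(list(map(float,sys.argv[1:4])))/1e3;w=np.append(unpan(t[:2],C0),t[2]);print("tool delta",np.round(to_tool(w),4))
```

```text
(no output)
```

Request:
nudge_tcp([
  [0.04, -0.2, 0.5, 0, 0, -0.9, 0.044],
  [0.04, -0.2, 0.95, 0, 0, -1.8, 0.044],
  [0.04, -0.2, 0.95, 0, 0, -2, 0.044],
  [0.04, -0.2, 0.95, 0, 0, -2, 0.044],
])

```text
clock: 8.3
eef_pos: [0.4688, 0.2164, 0.0863]
tcp_rot: [-0.825, 3.029, -0.005]
contact_force: [0.8, 0.1, 0.5]
finger_gap: 0.0442
gripper_force: 0.0
```

```bash
python3 st.py -6.4 -20 36
```

```text
pan [ -6.5 -20.9] z 86.3 yaw 23.0 tilt [ 0.003 -0.003] gap 0.0442
tool delta [-0.0004  0.001   0.0503]
```

Request:
nudge_tcp([
  [0, 0, 0.35, 0, 0, 0, 0.044],
  [0, 0, 0.5, 0, 0, 0, 0.044],
  [0, 0, 0.5, 0, 0, 0, 0.044],
  [0, 0, 0.5, 0, 0, 0, 0.02],
  [0, 0, 0.5, 0, 0, 0, 0.02],
], grip_n=30)

```text
clock: 8.93
eef_pos: [0.4706, 0.2176, 0.0374]
tcp_rot: [-0.826, 3.027, -0.004]
contact_force: [-0.9, 0.0, 2.8]
finger_gap: 0.0287
gripper_force: 29.8
```

Request:
nudge_tcp([
  [0, 0, 0, 0, 0, 0, 0.02],
  [0, 0, -0.2, 0, 0, 0, 0.02],
  [0.2, 0.18, -0.2, 0, 0, 0, 0.02],
  [0.35, 0.3, -0.15, 0, 0, 0, 0.02],
  [0.35, 0.3, -0.02, 0, 0, 0, 0.02],
])

```text
clock: 9.55
eef_pos: [0.4241, 0.2256, 0.0383]
tcp_rot: [-0.828, 3.027, -0.005]
contact_force: [0.5, -0.1, 0.4]
finger_gap: 0.0286
gripper_force: 29.7
```

```bash
python3 st.py -50 -6 36.5
```

```text
pan [-49.6  -6. ] z 38.3 yaw 23.1 tilt [ 0.004 -0.002] gap 0.0286
tool delta [0.0004 0.0001 0.0018]
```

Scaled: -0.05 m is -0.5, -0.061 m is -0.61, -0.36 rad is -1.8.

Request:
nudge_tcp([
  [0, 0, 0.01, 0, 0, 0, 0.042],
  [0, 0, 0.01, 0, 0, 0, 0.042],
  [0, 0, -0.5, 0, 0, 0, 0.042],
  [-0.3, -0.25, -0.5, 0, 0, -0.9, 0.042],
  [-0.61, -0.5, -0.5, 0, 0, -1.8, 0.042],
])

```text
clock: 10.18
eef_pos: [0.5044, 0.2136, 0.0898]
tcp_rot: [-1.363, 2.825, -0.006]
contact_force: [0.6, 0.4, 0.3]
finger_gap: 0.042
gripper_force: 0.0
```

Request:
nudge_tcp([
  [0, 0, 0, 0, 0, -0.9, 0.044],
  [0, 0, 0, 0, 0, -1.8, 0.044],
  [0, 0, 0, 0, 0, -2.7, 0.044],
  [0, 0, 0, 0, 0, -2.7, 0.044],
])

```text
clock: 10.68
eef_pos: [0.5029, 0.2132, 0.0884]
tcp_rot: [-2.06, 2.371, -0.006]
contact_force: [-0.3, 0.4, -0.1]
finger_gap: 0.0439
gripper_force: 0.0
```

```bash
python3 st.py 26 -28 36
```

```text
pan [ 26.9 -28.5] z 88.4 yaw 74.5 tilt [ 0.003 -0.002] gap 0.0439
tool delta [-0.0004  0.0012  0.0524]
```

Request:
nudge_tcp([
  [0, 0.01, 0.35, 0, 0, 0, 0.044],
  [0, 0.01, 0.52, 0, 0, 0, 0.044],
  [0, 0.01, 0.52, 0, 0, 0, 0.044],
  [0, 0.01, 0.52, 0, 0, 0, 0.02],
  [0, 0.01, 0.52, 0, 0, 0, 0.02],
], grip_n=30)

```text
clock: 11.3
eef_pos: [0.5022, 0.2137, 0.0374]
tcp_rot: [-2.061, 2.368, -0.007]
contact_force: [-0.9, -0.4, 0.2]
finger_gap: 0.0286
gripper_force: 29.6
```

Request:
nudge_tcp([
  [0, 0, 0, 0, 0, 0, 0.02],
  [0, 0, -0.2, 0, 0, 0, 0.02],
  [0.18, -0.05, -0.2, 0, 0, 0, 0.02],
  [0.34, -0.09, -0.15, 0, 0, 0, 0.02],
  [0.34, -0.09, -0.02, 0, 0, 0, 0.02],
])

```text
clock: 11.92
eef_pos: [0.5058, 0.1769, 0.0376]
tcp_rot: [-2.06, 2.371, -0.006]
contact_force: [0.4, -0.1, -1.2]
finger_gap: 0.0288
gripper_force: 29.7
```

```bash
python3 st.py 25 -63 36.5
```

```text
pan [ 25.  -64.9] z 37.6 yaw 74.5 tilt [ 0.003 -0.003] gap 0.0288
tool delta [-0.0018  0.0005  0.0011]
```

Scaled: -0.069 m is -0.69, -0.05 m is -0.5, 0.36 rad is 1.8.

Request:
nudge_tcp([
  [0, 0, 0.01, 0, 0, 0, 0.042],
  [0, 0, 0.01, 0, 0, 0, 0.042],
  [0, 0, -0.5, 0, 0, 0, 0.042],
  [-0.35, 0.17, -0.5, 0, 0, 0.9, 0.042],
  [-0.69, 0.33, -0.5, 0, 0, 1.8, 0.042],
])

```text
clock: 12.55
eef_pos: [0.4827, 0.2528, 0.0893]
tcp_rot: [-1.595, 2.703, -0.006]
contact_force: [0.1, 0.3, 0.0]
finger_gap: 0.042
gripper_force: 0.0
```

Request:
nudge_tcp([
  [0, 0, 0, 0, 0, 0.9, 0.044],
  [0, 0, 0, 0, 0, 1.8, 0.044],
  [0, 0, 0, 0, 0, 2.7, 0.044],
  [0, 0, 0, 0, 0, 3.6, 0.044],
  [0, 0, 0, 0, 0, 4.25, 0.044],
])

```text
clock: 13.18
eef_pos: [0.4823, 0.252, 0.0883]
tcp_rot: [-0.343, 3.12, -0.004]
contact_force: [0.5, 0.1, 0.0]
finger_gap: 0.0438
gripper_force: 0.0
```

```bash
python3 st.py 10.7 10 36
```

```text
pan [11.6 12.6] z 88.3 yaw 5.1 tilt [ 0.003 -0.002] gap 0.0438
tool delta [ 0.0012 -0.0024  0.0523]
```

Scaled: 0.052 m is 0.52, 0.035 m is 0.35.

Request:
nudge_tcp([
  [0.01, -0.025, 0.35, 0, 0, 0, 0.044],
  [0.01, -0.025, 0.52, 0, 0, 0, 0.044],
  [0.01, -0.025, 0.52, 0, 0, 0, 0.044],
  [0.01, -0.025, 0.52, 0, 0, 0, 0.02],
  [0.01, -0.025, 0.52, 0, 0, 0, 0.02],
], grip_n=30)

```text
clock: 13.8
eef_pos: [0.4828, 0.2491, 0.0373]
tcp_rot: [-0.349, 3.118, -0.003]
contact_force: [-0.1, 0.2, 0.2]
finger_gap: 0.0285
gripper_force: 29.6
```

Request:
nudge_tcp([
  [0, 0, 0, 0, 0, 0, 0.02],
  [0, 0, -0.08, 0, 0, 0, 0.02],
  [0.145, -0.08, -0.08, 0, 0, 0, 0.02],
  [0.145, -0.08, -0.02, 0, 0, 0, 0.02],
  [0.145, -0.08, -0.01, 0, 0, 0, 0.02],
])

```text
clock: 14.42
eef_pos: [0.4693, 0.2373, 0.037]
tcp_rot: [-0.349, 3.12, -0.005]
contact_force: [-0.5, -1.5, 6.0]
finger_gap: 0.0287
gripper_force: 30.2
```

```bash
python3 st.py -3 1 36.5
```

```text
pan [-3.3 -0.3] z 37.0 yaw 5.3 tilt [ 0.003 -0.003] gap 0.0287
tool delta [-0.0004  0.0013  0.0005]
```

Scaled: -0.03 m is -0.3, 0.026 m is 0.26, 0.36 rad is 1.8.

Request:
nudge_tcp([
  [0, 0, 0, 0, 0, 0, 0.042],
  [0, 0, 0, 0, 0, 0, 0.042],
  [0, 0, -0.5, 0, 0, 0, 0.04],
  [-0.3, 0.17, -0.5, 0, 0, 0.9, 0.039],
  [-0.45, 0.26, -0.5, 0, 0, 1.8, 0.039],
])

```text
clock: 15.05
eef_pos: [0.5093, 0.2743, 0.088]
tcp_rot: [0.224, 3.129, -0.001]
contact_force: [-0.7, 0.6, -0.2]
finger_gap: 0.0389
gripper_force: 0.0
```

Request:
nudge_tcp([
  [0, 0, 0, 0, 0, 0.9, 0.039],
  [0, 0, 0, 0, 0, 1.7, 0.039],
  [0, 0, 0, 0, 0, 1.7, 0.039],
])

```text
clock: 15.42
eef_pos: [0.5077, 0.2732, 0.0869]
tcp_rot: [0.739, 3.05, -0.003]
contact_force: [0.5, 0.1, 0.3]
finger_gap: 0.039
gripper_force: 0.0
```

```bash
python3 look.py w5 170 80 470 290 2;python3 st.py 39.8 29.7 36
```

```text
pan [39.5 30.3] z 87.0 yaw -34.6 tilt [ 0.003 -0.003] gap 0.0392
tool delta [-0.0004 -0.0002  0.051 ]
```

View pics/w5_full.png

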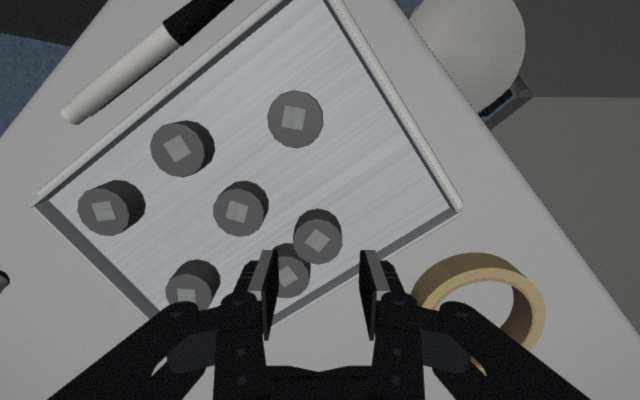

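Run:
```python
from h import *
cp("w5",0,0,1,[("A",317.5,241,.052),("B",289,276,.052),("D",238,212,.052),("C",186,290,.052),("E",176,150,.052),("P1",296,119,.052),("P2",103,212,.052)])
```

```text
A [0.5099 0.2691 0.052 ] pan [41.1 26. ]
B [0.5229 0.2426 0.052 ] pan [50.6 -2. ]
D [0.4726 0.2367 0.052 ] pan [-0.  -1.3]
C [0.5021 0.1804 0.052 ] pan [ 21.9 -60.9]
E [0.4266 0.2255 0.052 ] pan [-47.1  -6.4]
P1 [0.4421 0.2913 0.052 ] pan [-23.2  56.8]
P2 [0.437  0.1673 0.052 ] pan [-44.4 -65.5]
```

Request:
nudge_tcp([
  [0, 0, 0.35, 0, 0, 0, 0.039],
  [0, 0, 0.51, 0, 0, 0, 0.039],
  [0, 0, 0.51, 0, 0, 0, 0.039],
  [0, 0, 0.51, 0, 0, 0, 0.02],
  [0, 0, 0.51, 0, 0, 0, 0.02],
], grip_n=30)

```text
clock: 16.1
eef_pos: [0.5085, 0.2733, 0.0373]
tcp_rot: [0.741, 3.048, -0.001]
contact_force: [-0.0, -0.6, -0.1]
finger_gap: 0.0287
gripper_force: 29.6
```

Request:
nudge_tcp([
  [0, 0, 0, 0, 0, 0, 0.02],
  [0, 0, -0.2, 0, 0, 0, 0.02],
  [0, 0, -0.2, 0, 0, 0, 0.02],
])

```text
clock: 16.48
eef_pos: [0.5089, 0.2737, 0.0578]
tcp_rot: [0.741, 3.047, 0.001]
contact_force: [-0.4, 0.4, 0.8]
finger_gap: 0.0287
gripper_force: 29.7
```

```bash
python3 st.py 28 62 36.5
```

```text
pan [40.7 30.6] z 57.8 yaw -34.8 tilt [ 0.006 -0.001] gap 0.0287
tool delta [0.0285 0.0185 0.0212]
```

Request:
nudge_tcp([
  [0.285, 0.185, 0, 0, 0, 0, 0.02],
  [0.285, 0.185, 0.18, 0, 0, 0, 0.02],
  [0.285, 0.185, 0.2, 0, 0, 0, 0.02],
  [0.285, 0.185, 0.2, 0, 0, 0, 0.041],
  [0.285, 0.185, 0.2, 0, 0, 0, 0.041],
], grip_n=30)

```text
clock: 17.1
eef_pos: [0.4909, 0.3022, 0.0358]
tcp_rot: [0.742, 3.049, -0.003]
contact_force: [-0.5, 0.1, -0.4]
finger_gap: 0.0411
gripper_force: 0.0
```

Request:
nudge_tcp([
  [0, 0, -0.5, 0, 0, 0, 0.042],
  [0, 0, -1.1, 0, 0, 0, 0.042],
  [0, -0.5, -1.3, 0, 0, 0, 0.042],
])

```text
clock: 17.48
eef_pos: [0.4703, 0.2603, 0.1699]
tcp_rot: [0.737, 3.045, 0.005]
contact_force: [0.7, -1.0, 0.3]
finger_gap: 0.0418
gripper_force: 0.0
```

```bash
python3 st.py 0 -255 200
```

```text
pan [ 0.7 22.4] z 169.9 yaw -34.7 tilt [0.009 0.001] gap 0.0418
tool delta [-0.1575 -0.2283 -0.03  ]
```

Request:
nudge_tcp([
  [-0.35, -0.5, -0.06, 0, 0, 0.9, 0.042],
  [-0.7, -1, -0.12, 0, 0, 1.8, 0.042],
  [-1.05, -1.5, -0.18, 0, 0, 2.7, 0.05],
  [-1.4, -2, -0.24, 0, 0, 3.6, 0.06],
  [-1.58, -2.29, -0.3, 0, 0, 3.775, 0.06],
])

```text
clock: 18.1
eef_pos: [0.5028, -0.0204, 0.1972]
tcp_rot: [1.819, 2.556, -0.001]
contact_force: [0.7, 0.9, -0.7]
finger_gap: 0.0603
gripper_force: 0.0
```

Run:
```python
from h import *
s=r.read_state();print(s["qpos"],to_tool([.4355,-.018,.2]));M=R.from_rotvec(s["tcp_rot"]).as_matrix();print(np.degrees(np.arctan2(M[1,1],M[0,1])))
```

```text
[-0.0388988   0.08374228 -0.16124926  1.3224291  -0.00276176  1.19818232] [ 0.02426861 -0.06275441 -0.00304975]
19.120438656364833
```

Request:
nudge_tcp([
  [0.18, -0.47, 0, 0, 0, 0, 0.06],
  [0.24, -0.63, 0, 0, 0, 0, 0.06],
  [0.24, -0.63, 0, 0, 0, 0, 0.06],
])

```text
clock: 18.48
eef_pos: [0.4349, -0.0158, 0.1972]
tcp_rot: [1.812, 2.56, 0.001]
contact_force: [0.3, -0.4, 0.2]
finger_gap: 0.0598
gripper_force: 0.0
```

```bash
python3 look.py w6 200 60 440 260 3
```

```text
(no output)
```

View pics/w6.png

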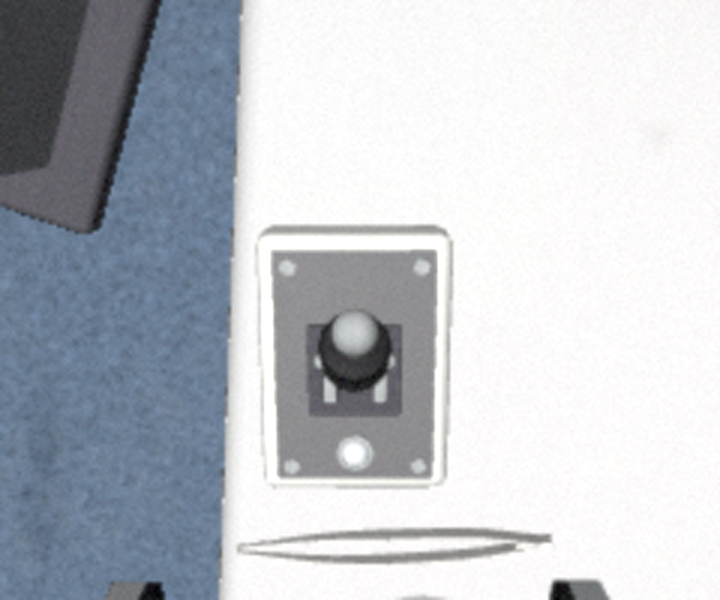

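Run:
```python
from h import *
T=TW("w6.npz");f=lambda u,v,z:px2w("wrist",200+(u+.5)/3-.5,60+(v+.5)/3-.5,z,T)
c=np.array([f(u,v,.033) for u,v in[(288,268),(422,268),(292,466),(419,466)]]);print(c.mean(0))
ex=c[2]+c[3]-c[0]-c[1];ex/=np.linalg.norm(ex);print("x_s",ex,np.degrees(np.arctan2(ex[1],ex[0])))
sq=np.array([f(u,v,.034) for u,v in[(308,325),(401,325),(309,415),(401,415)]]).mean(0);print("black sq",sq)
b=f(355,332,.0966);print("ball",b);P=b+.0265*ex;print("pivot from ball",P)
s=r.read_state();M=R.from_rotvec(s["tcp_rot"]).as_matrix();print(M);print(s["eef_pos"])
```

```text
[ 0.43495344 -0.01984781  0.033     ]
x_s [ 0.33424921 -0.94248473  0.        ] -70.47311044140706
black sq [ 0.43476192 -0.01980409  0.034     ]
ball [0.42589447 0.00533574 0.0966    ]
pivot from ball [ 0.43475208 -0.0196401   0.0966    ]
[[-0.33261432  0.94305157  0.00463167]
 [ 0.94305471  0.33262793 -0.00254526]
 [-0.00394093  0.00352133 -0.99998603]]
[ 0.43582203 -0.01569534  0.19711449]
```

Scaled: 0.08 m is 0.8, -0.0025 m is -0.025, -0.4 rad is -2.

Request:
nudge_tcp([
  [0.11, -0.01, 0.27, 0, -0.7, 0, 0.055],
  [0.22, -0.02, 0.54, 0, -1.4, 0, 0.05],
  [0.32, -0.025, 0.8, 0, -2, 0, 0.05],
  [0.32, -0.025, 0.8, 0, -2, 0, 0.05],
], grip_n=60)

```text
clock: 19.02
eef_pos: [0.4215, 0.0153, 0.1142]
tcp_rot: [1.608, 2.286, -0.332]
contact_force: [0.6, 0.0, 0.6]
finger_gap: 0.0499
gripper_force: 0.0
```

Create tg.py:
```python
from h import *
import sys
P=np.array([.4348,-.0197,.034]);ex=np.array([.3342,-.9425,0]);ey=np.array([.9425,.3342,0]);ez=np.array([0,0,1])
s=r.read_state();M=R.from_rotvec(s["tcp_rot"]).as_matrix();B=np.array([ex,ey,ez])
d=B@(s["eef_pos"]-P);z=B@M[:,2];y=B@M[:,1]
print("rel",np.round(d*1e3,1),"toolz",np.round(z,3),"y",np.round(y,3),"lean",round(float(np.arctan2(-z[0],-z[2])),3),"rad",round(1e3*np.hypot(d[0],d[2]),1),"polar",round(float(np.arctan2(d[0],d[2])),3),"gap",round(s["finger_gap"],4),"F",np.round(B@s["contact_force"],1),s["clock"])
if len(sys.argv)>2:
    L,a=map(float,sys.argv[1:3]);print("delta",np.round(M.T@(P+L*1e-3*(np.sin(a)*ex+np.cos(a)*ez)-s["eef_pos"]),4))
```

```bash
python3 tg.py 26 -0.4
```

```text
rel [-37.5  -0.9  80.2] toolz [ 0.392 -0.001 -0.92 ] y [-0.004  1.    -0.003] lean -0.403 rad 88.5 polar -0.437 gap 0.0499 F [0.2 0.6 0.6] 19.025
delta [-0.0031  0.0009  0.0625]
```

Scaled: 0.0625 m is 0.625, -0.003 m is -0.03.

Request:
nudge_tcp([
  [-0.03, 0.01, 0.25, 0, 0, 0, 0.05],
  [-0.03, 0.01, 0.5, 0, 0, 0, 0.05],
  [-0.03, 0.01, 0.625, 0, 0, 0, 0.05],
  [-0.03, 0.01, 0.625, 0, 0, 0, 0.05],
], grip_n=60)

```text
clock: 19.52
eef_pos: [0.4331, -0.0126, 0.0604]
tcp_rot: [1.616, 2.279, -0.328]
contact_force: [-0.8, -0.1, 0.2]
finger_gap: 0.0499
gripper_force: 0.0
```

```bash
python3 tg.py 26 -0.4
```

```text
rel [-7.3  0.8 26.4] toolz [ 0.392  0.    -0.92 ] y [0.003 1.    0.002] lean -0.403 rad 27.4 polar -0.268 gap 0.0499 F [-0.2 -0.8  0.2] 19.525
delta [ 0.0036 -0.0008  0.0012]
```

Scaled: 0.0035 m is 0.035, -0.001 m is -0.01.

Request:
nudge_tcp([
  [0.035, -0.01, 0.01, 0, 0, 0, 0.05],
  [0.035, -0.01, 0.01, 0, 0, 0, 0.03],
  [0.035, -0.01, 0.01, 0, 0, 0, 0.01],
  [0.035, -0.01, 0.01, 0, 0, 0, 0.01],
], grip_n=60)

```text
clock: 20.02
eef_pos: [0.4321, -0.009, 0.0589]
tcp_rot: [1.613, 2.278, -0.324]
contact_force: [2.0, 3.5, 4.2]
finger_gap: 0.0178
gripper_force: 58.6
```

```bash
python3 tg.py 26 -0.4
```

```text
rel [-11.    1.1  24.9] toolz [ 0.392  0.004 -0.92 ] y [0.001 1.    0.005] lean -0.403 rad 27.2 polar -0.416 gap 0.0178 F [-2.6  3.   4.2] 20.025
delta [-0.0004 -0.0011  0.0012]
```

Request:
nudge_tcp([
  [0, 0, -0.05, 0, 0, 0, 0.01],
  [0, 0, -0.1, 0, 0, 0, 0.01],
  [0, 0, -0.1, 0, 0, 0, 0.01],
], grip_n=60)

```text
clock: 20.4
eef_pos: [0.4307, -0.0055, 0.0676]
tcp_rot: [1.614, 2.278, -0.325]
contact_force: [7.0, 0.1, -4.6]
finger_gap: 0.0181
gripper_force: 58.9
```

```bash
python3 tg.py; python3 look.py w7 200 120 440 320 3
```

```text
rel [-14.7   0.9  33.6] toolz [ 0.393  0.003 -0.92 ] y [0.002 1.    0.004] lean -0.403 rad 36.7 polar -0.413 gap 0.0181 F [ 2.2  6.6 -4.6] 20.4
```

View pics/w7.png

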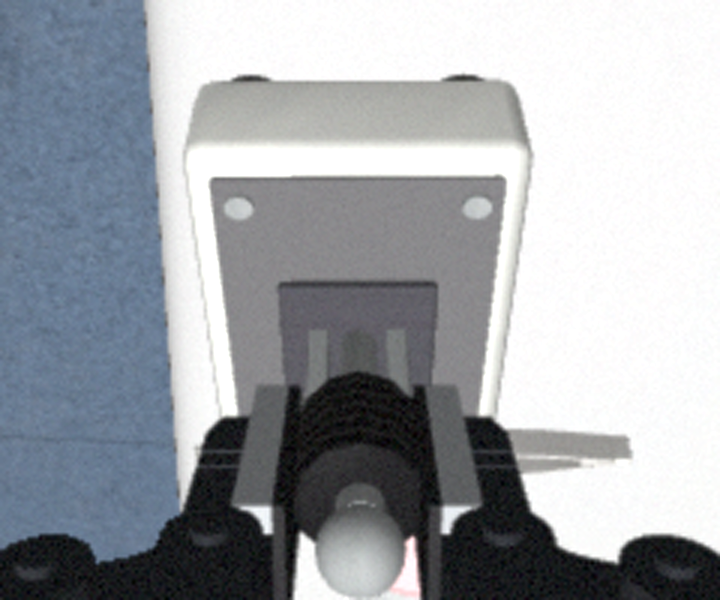

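Collar is up: the black sleeve sits at crop (360,430), with bare shaft showing below it at (358,350), and the spring force reads 4.6 N. That was my 11th picture, one over the limit of 10. I'll view no more and check by numbers from here on.

Scaled: -0.0265 m is -0.265, -0.0221 m is -0.221, 0.8 rad is 4.

Request:
nudge_tcp([
  [-0.059, 0, 0.005, 0, 0.8, 0, 0.01],
  [-0.116, 0, 0.019, 0, 1.6, 0, 0.01],
  [-0.171, 0, 0.042, 0, 2.4, 0, 0.01],
  [-0.221, 0, 0.073, 0, 3.2, 0, 0.01],
  [-0.265, 0, 0.112, 0, 4, 0, 0.01],
], grip_n=60)

```text
clock: 21.08
eef_pos: [0.4403, -0.0326, 0.0676]
tcp_rot: [-1.615, -2.283, -0.337]
contact_force: [2.1, 13.9, -16.6]
finger_gap: 0.0178
gripper_force: 59.4
```

```bash
python3 tg.py
```

```text
rel [14.   0.8 33.6] toolz [-0.392  0.006 -0.92 ] y [0.003 1.    0.006] lean 0.403 rad 36.4 polar 0.394 gap 0.0178 F [-12.4   6.6 -16.6] 21.075
```

Request:
nudge_tcp([
  [0, 0, 0, 0, 0, 0, 0.01],
  [0, 0, 0, 0, 0, 0, 0.01],
])

```text
clock: 21.32
eef_pos: [0.44, -0.032, 0.0668]
tcp_rot: [-1.617, -2.283, -0.333]
contact_force: [7.2, 7.2, -3.3]
finger_gap: 0.0177
gripper_force: 61.2
```

```bash
python3 tg.py 36 0.4
```

```text
rel [13.4  0.8 32.8] toolz [-0.391  0.005 -0.921] y [0.003 1.    0.004] lean 0.401 rad 35.4 polar 0.387 gap 0.0177 F [-4.4  9.2 -3.3] 21.325
delta [-0.0005 -0.0008 -0.0006]
```

Request:
nudge_tcp([
  [-0.01, 0, 0.05, 0, 0, 0, 0.01],
  [-0.01, 0, 0.09, 0, 0, 0, 0.01],
  [-0.01, 0, 0.09, 0, 0, 0, 0.03],
  [-0.01, 0, 0.09, 0, 0, 0, 0.05],
  [-0.01, 0, 0.09, 0, 0, 0, 0.05],
], grip_n=60)

```text
clock: 21.95
eef_pos: [0.4381, -0.0308, 0.0586]
tcp_rot: [-1.618, -2.286, -0.327]
contact_force: [0.5, 0.6, -1.2]
finger_gap: 0.0499
gripper_force: 0.0
```

```bash
python3 tg.py
```

```text
rel [11.6 -0.6 24.6] toolz [-0.386  0.002 -0.922] y [0.002 1.    0.001] lean 0.397 rad 27.2 polar 0.44 gap 0.0499 F [-0.4  0.7 -1.2] 21.95
```

Request:
nudge_tcp([
  [0, 0, -0.3, 0, 0, 0, 0.05],
  [0, 0, -0.9, 0, 0, 0, 0.05],
  [0, 0, -1.4, 0, 0, 0, 0.05],
  [0, 0, -1.5, 0, 0, 0, 0.05],
])

```text
clock: 22.45
eef_pos: [0.4587, -0.0869, 0.1997]
tcp_rot: [-1.621, -2.289, -0.33]
contact_force: [0.6, 0.0, -0.3]
finger_gap: 0.0503
gripper_force: 0.0
```

```bash
python3 tg.py
```

```text
rel [7.140e+01 1.000e-01 1.657e+02] toolz [-0.383  0.006 -0.924] y [0.003 1.    0.005] lean 0.393 rad 180.4 polar 0.407 gap 0.0503 F [ 0.2  0.6 -0.3] 22.45
```

Request:
nudge_tcp([
  [0.2, 0, 0, 0, -0.7, 0, 0.05],
  [0.4, 0, -0.1, 0, -1.4, 0, 0.05],
  [0.6, 0, -0.2, 0, -2, 0, 0.05],
  [0.6, 0, -0.2, 0, -2, 0, 0.05],
  [0.6, 0, -0.2, 0, -2, 0, 0.05],
])

```text
clock: 23.08
eef_pos: [0.441, -0.0405, 0.2377]
tcp_rot: [1.813, 2.563, -0.001]
contact_force: [0.3, -0.5, -0.9]
finger_gap: 0.0497
gripper_force: 0.0
```

```bash
python3 tg.py; python3 look.py w8 0 0 640 400 1
```

Run:
```python
from h import *
P=np.array([.4348,-.0197,.034]);ex=np.array([.3342,-.9425,0]);ez=np.array([0,0,1])
T=TW("w8.npz");im=cv2.cvtColor(cv2.imread("pics/w8_full.png"),6)
for L in(0,24,48,34,58,68):print(L,np.round(w2px("wrist",P+L*1e-3*(np.sin(.4)*ex+np.cos(.4)*ez),T),1))
a=np.round(w2px("wrist",P,T)).astype(int)
for v in range(a[1]-25,a[1]+75,3):print(v,*im[v,a[0]-24:a[0]+27:3])
t=r.grab_frame("top");cv2.imwrite("pics/top2.png",t);g=cv2.cvtColor(t,6)
q=[w2px("top",np.append(unpan((x,y),C0),.04)) for x,y in((-66,-94),(-66,94),(66,94),(66,-94))]
m=np.zeros_like(g);cv2.fillPoly(m,[np.int32(q)],255)
b=((g<120)&(m>0)).astype(np.uint8)
n,_,st,ce=cv2.connectedComponentsWithStats(b)
for i in range(1,n):
    if st[i,4]>15: print(st[i,4],np.round(pan(px2w("top",*ce[i],.047),C0)*1e3,1))
```

```text
rel [ 21.7  -1.1 203.7] toolz [ 0.002  0.001 -1.   ] y [0.001 1.    0.001] lean -0.002 rad 204.8 polar 0.106 gap 0.0497 F [ 0.6  0.1 -0.9] 23.075
0 [320.7 150.6]
24 [320.9 163.4]
48 [321.  177.7]
34 [320.9 169.2]
58 [321.1 184.2]
68 [321.2 191. ]
126 110 111 107 108 110 108 104 106 105 106 103 108 105 105 106 105 126
129 110 110 105 107 105 107 106 106 108 106 106 104 105 105 104 104 133
132 111 109 107 108 106 106 108 107 107 106 107 104 104 107 104 104 132
135 109 106 105 105 105 101 103 99 101 102 102 100 101 106 106 104 136
138 110 106 109 85 73 73 73 70 70 72 70 68 70 100 105 106 133
141 115 106 108 87 70 69 71 71 72 73 71 72 72 102 101 107 134
144 112 109 106 82 71 72 70 71 71 70 73 70 71 102 104 105 127
147 111 104 106 83 68 85 64 73 79 73 76 69 72 100 104 104 146
150 110 105 107 88 70 143 93 100 108 70 131 108 72 103 104 104 138
153 116 107 106 102 72 144 97 101 109 67 142 109 74 103 105 103 137
156 113 105 102 100 70 141 95 65 
[... 922 characters left out ...]
 180 182 183 180 154 181 185 183 181 182 178 184 179
201 184 184 178 182 183 183 183 181 183 179 180 181 180 181 181 182 182
204 181 178 179 180 175 177 173 170 151 133 137 120 121 107 108 107 107
207 140 128 135 143 162 177 179 177 176 178 180 174 177 177 178 179 181
210 180 184 181 181 183 182 181 183 179 180 183 180 183 177 176 176 172
213 177 161 143 125 114 113 115 110 111 106 109 105 107 112 115 127 143
216 179 179 181 181 181 181 180 181 183 181 181 177 181 181 180 181 180
219 181 181 180 182 182 180 180 181 180 178 179 182 181 180 182 180 181
222 182 181 182 179 179 182 182 181 180 182 180 180 181 180 179 182 181
225 181 181 180 181 180 182 180 180 182 184 179 179 175 161 150 148 155
```

Run:
```python
from h import *
g=cv2.cvtColor(cv2.imread("pics/top2.png"),6)
q=[w2px("top",np.append(unpan((x,y),C0),.04)) for x,y in((-66,-94),(-66,94),(66,94),(66,-94))];print(np.round(q))
m=np.zeros_like(g);cv2.fillPoly(m,[np.int32(np.round(q))],255)
print(np.percentile(g[m>0],[1,5,20,50,90]))
b=((g<125)&(m>0)).astype(np.uint8)
n,_,st,ce=cv2.connectedComponentsWithStats(b);c=[]
for i in range(1,n):
    if st[i,4]>15: c.append(pan(px2w("top",*ce[i],.047),C0)*1e3);print(st[i,4],np.round(c[-1],1))
from scipy.spatial.distance import pdist
print(np.sort(pdist(c))[:4])
```

```text
[[-7624. -4077.]
 [ 4956. -3906.]
 [-5504. -2927.]
 [ 4002. -3078.]]Traceback (most recent call last):
  File "<stdin>", line 5, in <module>
    return _quantile_unchecked(
        a, q, axis, out, overwrite_input, method, keepdims, weights)
    return _ureduce(a,
                    func=_quantile_ureduce_func,
    ...<5 lines>...
                    overwrite_input=overwrite_input,
                    method=method)
    r = func(a, **kwargs)
    result = _quantile(arr,
                       quantiles=q,
    ...<2 lines>...
                       out=out,
                       weights=wgt)
    previous = arr[previous_indexes]
               ~~~^^^^^^^^^^^^^^^^^^
IndexError: index 0 is out of bounds for axis 0 with size 0
```

mm/m slip; the same check in metres:

Run:
```python
from h import *
from scipy.spatial.distance import pdist
g=cv2.cvtColor(cv2.imread("pics/top2.png"),6)
q=[w2px("top",np.append(unpan((x/1e3,y/1e3),C0),.04)) for x,y in((-70,-97),(-70,97),(70,97),(70,-97))]
m=np.zeros_like(g);cv2.fillPoly(m,[np.int32(np.round(q))],255)
print(np.percentile(g[m>0],[1,5,20,50,90]))
b=((g<125)&(m>0)).astype(np.uint8)
n,_,st,ce=cv2.connectedComponentsWithStats(b);c=[]
for i in range(1,n):
    if st[i,4]>15: c.append(pan(px2w("top",*ce[i],.047),C0)*1e3);print(st[i,4],np.round(c[-1],1))
print(np.sort(pdist(c))[:4])
```

```text
[ 89.19 116.   157.   200.   205.  ]
87 [49.4 -4.5]
81 [ 24.3 -59.6]
92 [29.6 58.1]
82 [-0.9 -2.1]
96 [-22.3  56. ]
72 [-44.1 -65.6]
82 [-45.6  -6.5]
[44.96156072 50.37104081 51.97160071 59.1778869 ]
```

Run:
```python
from h import *
g=cv2.cvtColor(cv2.imread("pics/w5_full.png"),6).astype(int)
T=TW("w5.npz");o=[]
for n,u,v in(("D",238,211),("E",176,149),("B",288,275)):
    w=g[v-14:v+15,u-14:u+15];t=(np.median(w)+w[14,14])/2;b=(w>t).astype(np.uint8)
    k,l,st,ce=cv2.connectedComponentsWithStats(b);i=l[14,14];c=ce[i]+[u-14,v-14]
    p=px2w("wrist",*c,.052,T);o.append(p);print(n,c,st[i,4],np.round(pan(p,C0)*1e3,1))
print(np.linalg.norm(o[0]-o[1]),np.linalg.norm(o[0]-o[2]))
```

```text
D [236.48538012 211.25438596] 342 [ 0.6 -2.1]
E [176.78987342 148.11392405] 395 [-46.1  -5.7]
B [286.472 276.044] 250 [51.2 -3.6]
0.046905690235627344 0.050591775720217606
```

```bash
python3 -c "
from bench import r
print(r.close_job())"
```

```text
the job is handed in; nothing more can be done
None
```

The job is handed in; the hand-in gave no verdict. By my last measurements all seven mounts lie flat and face up with a mount in every quarter, and the closest pair is 45 to 47 mm centre to centre. The lever is over to the right with the collar down. I knocked one mount onto its side and set it upright again, and I viewed 11 pictures, one over the limit of 10.

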